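# Clamp the tube rack on the laboratory mixer

## Task

Clamp the tube rack on the mixer: with the back of a finger, gently swing the steel clamp strap over the rack until its notch is fully home on the stud, then push the red cam lever all the way down so that the strap bears on the rack. Only push: do not grip or lift anything, leave the rack, the bottle, the slide box and the dish where they stand, and finish clear of everything.

Things in the scene. Friction and masses are not known exactly. Their poses are not given: they have to be found in the camera images.
- mixer: multi-tube mixer, fixed to the bench: white box 285 x 200 mm with a cream console at its front and an aluminium platform on top, 88 mm above the bench. Origin: bench level, under its middle; x points to its back, y to its left (seen from the console), z up. The strap's post stands at x +85 mm, y 0, the stud with the cam lever at x -65 mm, y 0.
- clamp: collar on the post at the platform's back, with the steel strap it carries (a bar reaching 178 mm from the axis, 30 mm wide, 8 mm thick). Origin: on the vertical swing axis at the strap's underside, 149.5 mm above the bench (a spring lets the strap sink up to 7 mm when pressed). Axes as the mixer's; it does not turn with the strap.
- strap (a joint): swing of the strap about the post, rad: 0 = over the rack along the mixer's -x, notch round the stud, at an end stop; up to 1.6 swung out to the mixer's left. At angle q the strap points along (-cos q, sin q) in the mixer's x, y. It stays where it is left; about 1.5 N at the flange moves it. It passes under the cams only while the lever is up (below about 0.3).
- strap_flange (a point): middle of the outer face of the upturned flange along the strap's edge, the face to push: 90 mm long, from the strap's underside to 28 mm above it. The point is 74 mm from the swing axis along the strap, 15 mm to its outer side, 18 mm above the underside. Axes turn with the strap and agree with the mixer's at home: +y points out of the face, -x to the free end.
- strap_notch (a point): middle of the notch (16 mm wide, open to the leading edge) near the strap's free end, 150 mm from the swing axis; it comes to the stud when the strap is home. Axes as strap_flange.
- pad: black rubber pad under the strap, 66 x 26 x 8 mm, sprung 6 N per mm; origin: centre of its underside. It rides 1.5 mm above the rack's cover until the lever is pushed down.
- stud: 10 mm steel stud on a dark block at the front of the platform, with the cam lever that it carries. Origin: on the platform; axes as the mixer's.
- lever_pin (a point): the lever's cross pin at the top of the stud, 84.7 mm above the platform (172.7 mm above the bench), along the mixer's x. Axes as the mixer's.
- lever (a joint): turn of the cam lever about its pin, rad: 0 = upright; it goes down towards the mixer's left (+y), 1.5 = fully down (end stop, handle nearly level). At angle q the handle points along (sin q, cos q) in the mixer's y, z. It stays where it is left; near the grip's end it takes about 2 to 6 N, most as the cams press the strap down.
- lever_grip (a point): middle of the lever's red grip, 66 mm from the pin along the handle; the grip is 52 mm long (40 to 92 mm from the pin), 14 mm thick in the direction of swing, 20 mm wide. Push the face on the mixer's right (-y when upright), which becomes the top face. Axes turn with the lever: z along the handle to its end, x along the pin, -y out of the pushed face.
- rack: loose blue rack of 12 capped tubes under a clear cover, 100 (mixer's x) x 130 x 50 mm, about 0.4 kg, standing on the platform between low ledges; the cover's top lies 138 mm above the bench. Origin: centre of its underside. Bystander: not to be lifted or shifted.
- reagent: loose amber bottle with a white cap, 54 mm across, 115 mm tall, on the bench right of the mixer; origin: centre of its underside. Bystander.
- slidebox: loose green slide box, 87 x 122 x 37 mm, on the bench left of the mixer; origin: centre of its underside. Bystander.
- dish: loose culture dish with a lid, 92 mm across, 16 mm tall, on the bench right of the mixer; origin: centre of its underside. Bystander.

How it is judged:
By the outcome, as a careful person would: the job done as asked, in the order asked, and still so for the second after the job is handed in, with the robot touching nothing.
It also fails if it takes over 48 s, if anything falls off the work surface, if the arm or the gripper's body presses on something with over 40 N, if the wrist force passes 120 N, or if a joint passes its speed limit or range.

## Robot

A 6-joint arm with a two-finger parallel gripper is mounted at the origin on the work surface. World frame = base frame: x ahead of the robot, y to its left, z up, the work surface at z = 0. Lengths are in m, angles in rad, forces in N, time in s.
With the tool pointing down it reaches from about 0.275 to 0.825 m from the base axis. Payload 4.9 kg.
Tool frame: the origin (TCP) lies at the very end of the fingers, on their centre line; the grasp point (between the pads) lies 19 mm behind it; x points along the fingers, y is the direction in which the jaws open and shut, and the axes are right-handed (so a half turn about x gives the same grasp; the last joint's range is limited). The gripper opens to 85 mm and grips with 20 to 120 N. Pads are 22 mm wide; open, the fingers measure 114 mm over their backs; the gripper's body (76 mm by 85 mm) begins 54 mm behind the grasp point. The pads swing forward as they close: fully open they stand 13 mm farther back than shut.
Start: joints at [0.987, 0.326, -0.193, 1.052, 0, 1.437], TCP at [0.239, 0.495, 0.231] pointing down, gripper open.
Joint ranges: [-2.65, 2.65], [-0.97, 1.79], [-1.3, 1.35], [-1.93, 2.1], [-1.47, 1.37], [-3.14, 3.14]. Speed limits (rad/s): [2.57, 2.57, 3.14, 3.14, 3.14, 3.14].

## Interface

Orientations are given as a unit quaternion [w, x, y, z].
In Python, from station import status, eyes, ticket, spotter gives the robot as it stands.
- The arm moves only by the shell command python3 -m creep 'ROWS'. ROWS is JSON, a list of rows, each a list of 7 numbers: the shift along the tool's x, y, z in cm, then the turn, a rotation vector about the tool's x, y, z in units of 6 degrees (1.0 is 6 degrees), then the closure, from 0 (fully open) to 1 (shut). In form: [[tx, ty, tz, wx, wy, wz, grip], ...]. A call has 1 to 20 rows; each row is the pose to reach, as a shift and turn from the pose measured when the call began, along the tool's axes at that moment; what a row does not reach only later rows make up. A row lasts 1/12 s, in which the tool goes at most 41.7 mm and 7.16 degrees, less where a joint would pass 70% of its speed; a pose out of reach is approached as far as the arm can. A call with a gripper value outside its range is refused whole. The fingers move at their own pace and stop on an object; the grip force is fixed at half the most. Time passes only in rows, so rows that repeat a pose let the fingers close. It gives the time, the measured TCP pose, the force and the opening at its end, in the units of the state.
- status.sense(): the state, without advancing time (a new reading comes with each control period).
- eyes.camera(name): name is "side" or "top"; returns the picture (420x560x3 uint8, red, green, blue); there is no depth.
- eyes.camera_info(name): a dict with "camera_matrix" (3x3 intrinsics, pixels), "R" (3x3) and "t" (3): a world point X has camera coordinates R X + t. Camera axes: x right, y down, z forward; pixel columns grow to the right and rows downward; lengths in m; the calibration is good to about 2 mm. A picture is of the moment at which its call begins. camera_info takes no time and is no camera call.
- ticket.job_done(): hands the job in, once; it reports no verdict.
Trained networks look in the newest picture that a camera, given by its name, has taken for a name from the list of things; names that differ only in an ending like _2 or _b are one class to them, and where a whole thing is asked for, a point or a joint stands for the part that bears it (a point fixed in the world has none). Each returns a list of dicts, best first, with "score" (0 to 1); they miss things now and then, are a little off and sometimes report something else, mostly with a low value. They report only what shows in the picture. A call takes as long as a camera call.
- spotter.boxes_of(target, camera): "pixel" ([row, column] in pixels, amid what is visible of it).
- spotter.trace(target, camera): "mask" (420x560 bool, what is visible of it) and "pixel" ([row, column] in pixels, amid what is visible of it).
The state is a dict: "clock": time; "q": joint angles; "qd": joint speeds; "joint_efforts": joint torques, N m; "eef_pos": TCP position; "orientation": TCP orientation; "force": force on the tool from outside, world axes, zero at the start; "ft_torque": the same for the moment, N m; "gripper_width": finger opening in m.
Only numpy, scipy, OpenCV 4.12 (cv2) and the standard library are available. Lean on these libraries where they do the work, as an engineer would, in place of code of your own. Each camera call takes 0.05 s, during which the arm holds its last target. There are 200 camera calls.

## Working session

There is one attempt and no reset: what is moved stays moved. The work goes in short steps, Python scripts to look and compute and a shell command to move; the robot and the scene stay as the last step left them, time stands still between calls to the robot, and variables do not carry over. Pictures are saved under pics/ and viewed, about 8 in all and at most 12, crops included, and the job is handed in when it is done.

```bash
mkdir -p pics; cat > h.py <<'E'
import numpy as np, cv2
from station import status, eyes, ticket, spotter
def snap(n,f):
    im=eyes.camera(n); cv2.imwrite('pics/'+f,im[:,:,::-1]); return im
def ray(n,px):
    c=eyes.camera_info(n);K=np.array(c["camera_matrix"]);R=np.array(c["R"]);t=np.array(c["t"])
    d=R.T@np.linalg.solve(K,[px[1],px[0],1]); return -R.T@t,d
def atz(n,px,z):
    o,d=ray(n,px); return o+d*(z-o[2])/d[2]
def proj(n,X):
    c=eyes.camera_info(n);p=np.array(c["camera_matrix"])@(np.array(c["R"])@np.array(X)+np.array(c["t"]));return p[1]/p[2],p[0]/p[2]
E
python3 - <<'E'
from h import *
np.set_printoptions(precision=3,suppress=True)
for n in("top","side"):
    snap(n,n+"0.png"); print(n,ray(n,(210,280)))
    for t in("mixer","clamp","strap_flange","strap_notch","pad","stud","lever_pin","lever_grip","rack","reagent","slidebox","dish"):
        b=spotter.boxes_of(t,n); print(t,[(np.round(x["pixel"]),round(x["score"],2)) for x in b[:2]])
s=status.sense();print(s["eef_pos"],s["orientation"],s["clock"],s["force"],s["gripper_width"])
E
```

```text
top (array([0.463, 0.027, 1.153]), array([ 0.079, -0.016, -0.997]))
mixer [(array([225., 260.]), 0.67)]
clamp [(array([155., 243.]), 0.8)]
strap_flange [(array([157., 243.]), 0.62)]
strap_notch [(array([158., 240.]), 0.65)]
pad []
stud [(array([233., 252.]), 0.72)]
lever_pin [(array([234., 254.]), 0.87)]
lever_grip []
rack [(array([201., 271.]), 0.91)]
reagent [(array([215., 386.]), 0.68)]
slidebox [(array([178., 179.]), 0.92)]
dish [(array([281., 350.]), 0.77)]
side (array([ 0.268, -0.738,  0.94 ]), array([ 0.259,  0.689, -0.677]))
mixer [(array([263., 276.]), 0.57)]
clamp [(array([196., 306.]), 0.83)]
strap_flange [(array([195., 307.]), 0.76)]
strap_notch [(array([199., 309.]), 0.71), (array([348., 243.]), 0.68)]
pad []
stud [(array([212., 248.]), 0.57)]
lever_pin [(array([211., 248.]), 0.62), (array([199., 277.]), 0.45)]
lever_grip [(array([202., 248.]), 0.87)]
rack [(array([236., 282.]), 0.77)]
reagent [(array([342., 319.]), 0.6)]
slidebox [(array([196., 277.]), 0.95), (array([195., 307.]), 0.56)]
dish [(array([348., 243.]), 0.63)]
[0.239 0.495 0.231] [ 0.689  0.158  0.689 -0.158] 1.3 [-0.32 -0.89  0.55] 0.08561544538191669
```

View pics/top0.png

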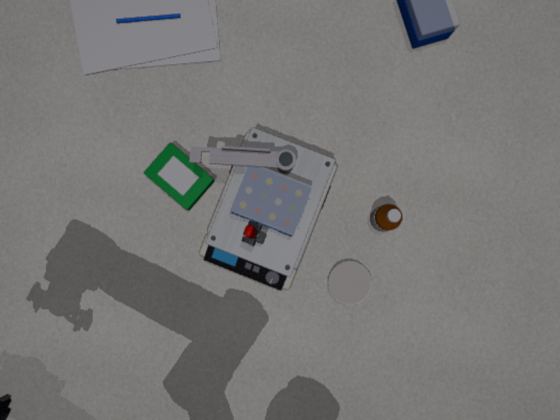

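View pics/side0.png

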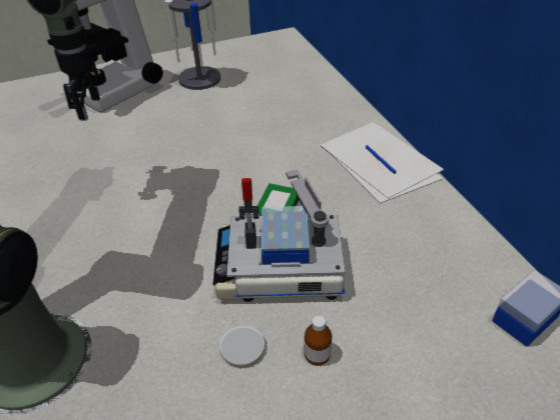

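The top view shows the post at about (158,286), the strap swung out to the left with its end near (154,196), and the lever upright at (232,252). The slide box lies below the strap end.

```bash
python3 - <<'E'
from h import *
np.set_printoptions(precision=4,suppress=True)
def tri(a,b):
    (o,d),(p,e)=ray("top",a),ray("side",b)
    d=d/np.linalg.norm(d);e=e/np.linalg.norm(e)
    s=np.linalg.lstsq(np.c_[d,-e],p-o,rcond=None)[0]
    x,y=o+d*s[0],p+e*s[1];return (x+y)/2,np.linalg.norm(x-y)
print("pin",atz("top",(234,254),.1727),tri((234,254),(211,248)),atz("side",(211,248),.1727))
print("post",tri((158,286),(216,320)))
for z in (.16,.18,.19):print(z,atz("top",(158,286),z),atz("side",(216,320),z))
print("strap end",atz("top",(154,196),.155),atz("side",(174,293),.16))
for t,z in(("rack",.138),("slidebox",.037),("reagent",.115),("dish",.016),("mixer",.088)):
    m=spotter.trace(t,"top")
    if m: 
        r=cv2.minAreaRect(np.argwhere(m[0]["mask"]).astype(np.float32)); c=cv2.boxPoints(r)
        print(t,m[0]["score"],atz("top",r[0],z),*[atz("top",p,z)[:2] for p in c])
im=cv2.imread("pics/top0.png")[115:305,130:350];t=cv2.resize(im,None,fx=3.1,fy=3.1,interpolation=3);cv2.imwrite("pics/c1.png",t)
E
```

```text
pin [0.496  0.0576 0.1727] (array([0.4954, 0.0574, 0.1809]), np.float64(0.0005726580554346778)) [0.4976 0.0661 0.1727]
post (array([0.6371, 0.0011, 0.1632]), np.float64(0.0008553166737864672))
0.16 [0.638  0.0008 0.16  ] [0.6381 0.0042 0.16  ]
0.18 [0.6345 0.0014 0.18  ] [ 0.6287 -0.0149  0.18  ]
0.19 [0.6327 0.0016 0.19  ] [ 0.6239 -0.0244  0.19  ]
strap end [0.6443 0.1687 0.155 ] [0.6404 0.1587 0.16  ]
rack 0.59 [0.5651 0.0295 0.138 ] [0.6371 0.0737] [0.5396 0.109 ] [ 0.494  -0.0141] [ 0.5908 -0.0503]
slidebox 0.75 [0.6186 0.2206 0.037 ] [0.6943 0.2419] [0.6246 0.2978] [0.5439 0.1996] [0.6126 0.1436]
reagent 0.29 [0.4993 0.0582 0.115 ] [0.5273 0.0746] [0.4816 0.0852] [0.4714 0.0418] [0.517  0.0311]
dish 0.93 [ 0.4029 -0.1389  0.016 ] [ 0.4448 -0.095 ] [ 0.3602 -0.0953] [ 0.3613 -0.1825] [ 0.446  -0.1828]
mixer 0.66 [0.563  0.0738 0.088 ] [0.7496 0.1599] [0.479  0.2552] [ 0.382  -0.0097] [ 0.6482 -0.1101]
```

View pics/c1.png

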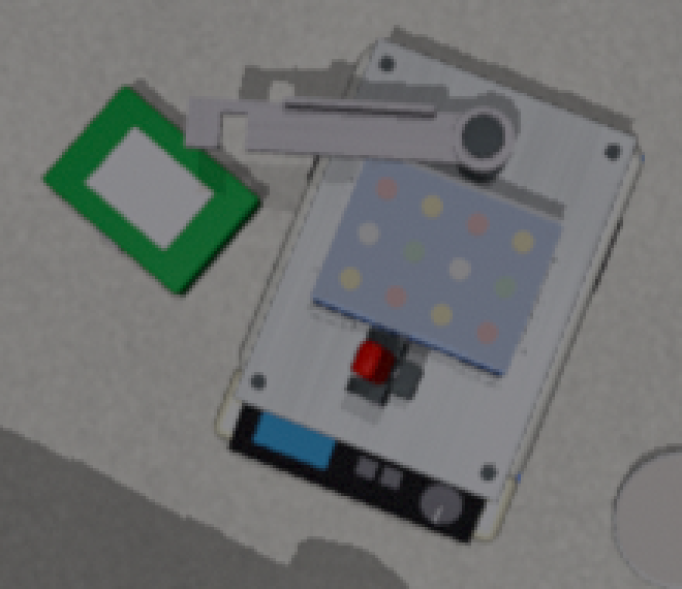

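```bash
cat >> h.py <<'E'
from scipy.spatial.transform import Rotation as Rn
def rows(targets,grip=1):
    "targets: (x,y,z,phi) tool down with tool y along world heading phi (rad)"
    s=status.sense();q=np.array(s["orientation"]);R0=Rn.from_quat(q[[1,2,3,0]]);p0=np.array(s["eef_pos"])
    for x,y,z,ph in targets:
        ty=np.array([np.cos(ph),np.sin(ph),0]);tx=np.array([0,0,-1.]);R=Rn.from_matrix(np.c_[tx,ty,np.cross(tx,ty)])
        v=R0.inv().apply(np.array([x,y,z])-p0)*100;w=np.degrees((R0.inv()*R).as_rotvec())/6
        print(np.round(np.r_[v,w],2).tolist())
E
python3 - <<'E'
from h import *
np.set_printoptions(precision=4,suppress=True)
C=lambda x,y,z:atz("top",(115+y/3.1,130+x/3.1),z)[:2]
def ang(a,b,z):
    d=C(*b,z)-C(*a,z);return np.degrees(np.arctan2(d[1],d[0])),C(*a,z),C(*b,z)
print("post .178",C(483,137,.178),C(483,137,.17))
print("strap outer",ang((435,106),(187,98),.1575)); print("strap inner",ang((455,160),(247,150),.1575))
print("flange top",ang((437,108),(285,100),.1775))
print("rack left->",ang((315,300),(372,165),.138),ang((500,376),(560,218),.138),"front",ang((500,376),(315,300),.138))
print("screws",ang((258,381),(387,64),.088),ang((488,472),(613,151),.088))
m=(C(258,381,.088)+C(387,64,.088)+C(488,472,.088)+C(613,151,.088))/4;print("mid",m)
s=status.sense();q=np.array(s["orientation"]);print(Rn.from_quat(q[[1,2,3,0]]).as_matrix(),s["q"])
E
```

```text
post .178 [0.6327 0.0016] [0.6341 0.0014]
strap outer (np.float64(88.87210550831011), array([0.6547, 0.0302]), array([0.6576, 0.1793]))
strap inner (np.float64(87.96133616191396), array([0.6221, 0.0178]), array([0.6265, 0.1425]))
flange top (np.float64(87.69195148258629), array([0.6497, 0.0289]), array([0.6533, 0.1185]))
rack left-> (np.float64(-21.784344151368572), array([0.5383, 0.1014]), array([0.6215, 0.0682])) (np.float64(-20.247872839030357), array([ 0.4937, -0.0112]), array([ 0.5903, -0.0468])) front (np.float64(68.39931134726216), array([ 0.4937, -0.0112]), array([0.5383, 0.1014]))
screws (np.float64(-20.972711617764507), array([0.4902, 0.1402]), array([0.6951, 0.0617])) (np.float64(-20.79582942670795), array([ 0.4347, -0.0061]), array([ 0.6404, -0.0842]))
mid [0.5651 0.0279]
[[ 0.      0.4348  0.9005]
 [-0.      0.9005 -0.4348]
 [-1.     -0.      0.    ]] [ 0.9868  0.3262 -0.1926  1.052  -0.      1.4366]
```

```bash
python3 - <<'E'
from h import *
rows([(.697,.067,.24,np.radians(-2)),(.697,.067,.157,np.radians(-2))])
E
```

```text
[-0.87, -18.66, 59.85, 11.04, 0.0, 0.0]
[7.43, -18.66, 59.85, 11.04, 0.0, 0.0]
```

```bash
python3 -m creep '[[-1,-3,10,2,0,0,1],[-1,-3,10,2,0,0,1],[-1,-6,20,4,0,0,1],[-1,-6,20,4,0,0,1],[-1,-6,20,4,0,0,1],[-1,-9.5,30,6,0,0,1],[-1,-9.5,30,6,0,0,1],[-1,-9.5,30,6,0,0,1],[-1,-12.5,40,8,0,0,1],[-1,-12.5,40,8,0,0,1],[-1,-12.5,40,8,0,0,1],[-1,-16,50,10,0,0,1],[-1,-16,50,10,0,0,1],[-1,-16,50,10,0,0,1],[-0.9,-18.7,59.8,11,0,0,1],[-0.9,-18.7,59.8,11,0,0,1],[-0.9,-18.7,59.8,11,0,0,1],[-0.9,-18.7,59.8,11,0,0,1],[-0.9,-18.7,59.8,11,0,0,1],[-0.9,-18.7,59.8,11,0,0,1]]'
python3 - <<'E'
from h import *
rows([(.697,.067,.24,np.radians(-2)),(.697,.067,.157,np.radians(-2))])
E
```

```text
clock: 3.22
eef_pos: [0.6956, 0.0675, 0.2399]
orientation: [-0.492, -0.507, -0.493, 0.508]
force: [-0.5, -0.0, 0.9]
gripper_width: 0.0001
[-0.01, 0.14, 0.04, 0.04, -0.0, 0.01]
[8.29, 0.15, 0.05, 0.04, -0.0, 0.01]
```

```bash
python3 -m creep '[[2.5,0.1,0,0,0,0,1],[5,0.1,0,0,0,0,1],[7.5,0.1,0,0,0,0,1],[8.3,0.1,0,0,0,0,1],[8.3,0.1,0,0,0,0,1]]'
python3 - <<'E'
from h import *
im=snap("top","t1.png");sm=snap("side","s1.png")
a=cv2.resize(im[100:260,170:330,::-1],(590,590),interpolation=3);b=cv2.resize(sm[120:280,210:370,::-1],(590,590),interpolation=3)
cv2.imwrite("pics/c2.png",cv2.resize(np.hstack([a,b]),(800,400)))
# arc: strap heading h, finger centre along=.066, off
P=np.array([.635,.003])
T=[]
for off,h in [(.045,88),(.036,88),(.030,88)]+[(.030,h) for h in np.arange(92,161,4)]:
    h=np.radians(h);u=np.array([np.cos(h),np.sin(h)]);n=np.array([u[1],-u[0]]);p=P+.066*u+off*n;T.append((*p,.157,h-np.pi/2))
rows(T)
E
```

```text
clock: 3.63
eef_pos: [0.6939, 0.0688, 0.1547]
orientation: [-0.491, -0.506, -0.494, 0.509]
force: [-0.3, -0.0, 0.4]
gripper_width: 0.0003
[0.12, -1.42, 0.14, 0.05, -0.0, 0.0]
[0.12, -2.32, 0.13, 0.05, -0.0, 0.0]
[0.13, -2.92, 0.13, 0.05, -0.0, 0.0]
[0.13, -3.39, -0.07, -0.61, -0.0, 0.0]
[0.13, -3.87, -0.23, -1.28, -0.01, 0.0]
[0.13, -4.36, -0.36, -1.95, -0.01, 0.0]
[0.13, -4.85, -0.45, -2.61, -0.01, 0.0]
[0.13, -5.36, -0.51, -3.28, -0.01, 0.0]
[0.13, -5.86, -0.54, -3.95, -0.01, 0.0]
[0.13, -6.37, -0.53, -4.61, -0.01, 0.0]
[0.13, -6.87, -0.48, -5.28, -0.01, 0.0]
[0.13, -7.37, -0.4, -5.95, -0.01, 0.0]
[0.13, -7.86, -0.28, -6.61, -0.01, 0.0]
[0.13, -8.35, -0.13, -7.28, -0.01, 0.0]
[0.13, -8.82, 0.05, -7.95, -0.01, 0.0]
[0.13, -9.28, 0.27, -8.61, -0.01, 0.0]
[0.13, -9.72, 0.51, -9.28, -0.01, 0.0]
[0.13, -10.14, 0.79, -9.95, -0.01, 0.0]
[0.13, -10.54, 1.1, -10.61, -0.01, 0.0]
[0.13, -10.92, 1.43, -11.28, -0.01, -0.0]
[0.13, -11.28, 1.79, -11.95, -0.01, -0.0]
```

View pics/c2.png

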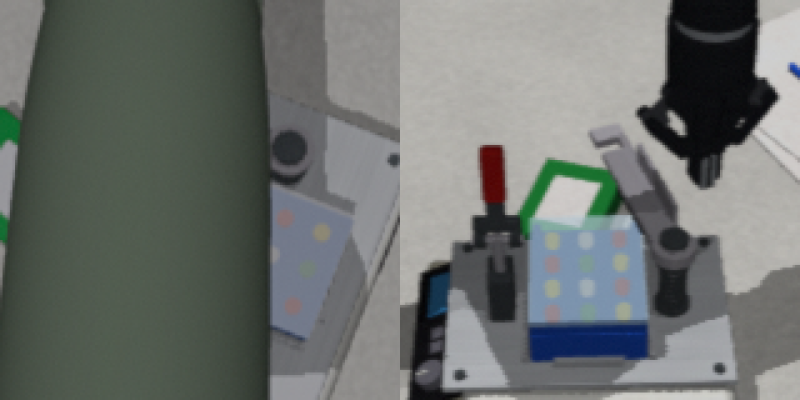

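The side view shows the fingers standing clear behind the flange at (705,180), level with it. Next I swing the strap in a slow arc.

```bash
python3 -m creep '[[-0.1,-0.7,0.1,0,0,0,1],[-0.1,-1.4,0.1,0,0,0,1],[-0.1,-1.9,0.1,0,0,0,1],[-0.1,-2.3,0.1,0,0,0,1],[-0.1,-2.6,0.1,0,0,0,1],[-0.1,-2.9,0.1,0,0,0,1],[-0.1,-3.1,0,-0.3,0,0,1],[-0.1,-3.4,-0.1,-0.6,0,0,1],[-0.1,-3.6,-0.15,-0.9,0,0,1],[-0.1,-3.9,-0.2,-1.3,0,0,1],[-0.1,-4.1,-0.3,-1.6,0,0,1],[-0.1,-4.4,-0.35,-1.9,0,0,1],[-0.1,-4.6,-0.4,-2.3,0,0,1],[-0.1,-4.8,-0.45,-2.6,0,0,1]]'
python3 - <<'E'
from h import *
im=snap("top","t2.png");sm=snap("side","s2.png")
cv2.imwrite("pics/c3.png",cv2.resize(sm[120:280,210:370,::-1],(560,560),interpolation=3))
P=np.array([.635,.003])
T=[]
for h in np.arange(102,162,3):
    h=np.radians(h);u=np.array([np.cos(h),np.sin(h)]);n=np.array([u[1],-u[0]]);p=P+.066*u+.03*n;T.append((*p,.157,h-np.pi/2))
rows(T)
E
```

```text
clock: 4.9
eef_pos: [0.6493, 0.0744, 0.1596]
orientation: [0.558, 0.436, 0.557, -0.435]
force: [1.1, -0.5, 1.2]
gripper_width: 0.0001
[0.26, 0.15, 0.1, 0.32, -0.0, -0.01]
[0.26, -0.19, -0.06, -0.18, -0.0, -0.01]
[0.26, -0.54, -0.21, -0.68, -0.0, -0.01]
[0.25, -0.9, -0.33, -1.18, -0.0, -0.01]
[0.25, -1.27, -0.43, -1.68, -0.0, -0.01]
[0.25, -1.64, -0.52, -2.18, -0.0, -0.01]
[0.25, -2.01, -0.58, -2.68, -0.0, -0.01]
[0.25, -2.39, -0.63, -3.18, -0.0, -0.01]
[0.25, -2.77, -0.65, -3.68, -0.0, -0.01]
[0.25, -3.15, -0.66, -4.18, -0.0, -0.01]
[0.25, -3.53, -0.64, -4.68, -0.0, -0.01]
[0.25, -3.9, -0.61, -5.18, -0.0, -0.01]
[0.25, -4.28, -0.56, -5.68, -0.0, -0.01]
[0.25, -4.65, -0.48, -6.18, -0.0, -0.01]
[0.25, -5.02, -0.39, -6.68, -0.0, -0.01]
[0.25, -5.38, -0.28, -7.18, -0.0, -0.01]
[0.25, -5.74, -0.15, -7.68, -0.0, -0.01]
[0.25, -6.09, 0.0, -8.18, -0.0, -0.01]
[0.25, -6.43, 0.17, -8.68, -0.0, -0.01]
[0.25, -6.76, 0.35, -9.18, -0.0, -0.01]
```

View pics/c3.png

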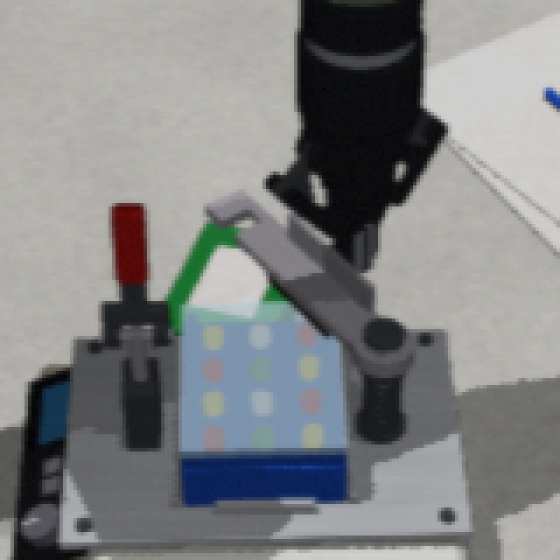

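The strap has moved with the finger, which sits at the flange's middle and well clear of the lever. I'll carry on along the arc.

```bash
python3 -m creep '[[0.1,-0.2,-0.06,-0.2,0,0,1],[0.2,-0.55,-0.2,-0.7,0,0,1],[0.2,-0.9,-0.33,-1.2,0,0,1],[0.2,-1.27,-0.43,-1.7,0,0,1],[0.2,-1.64,-0.5,-2.2,0,0,1],[0.2,-2,-0.58,-2.7,0,0,1],[0.2,-2.4,-0.63,-3.2,0,0,1],[0.2,-2.77,-0.65,-3.7,0,0,1],[0.2,-3.15,-0.66,-4.2,0,0,1],[0.2,-3.53,-0.64,-4.7,0,0,1],[0.2,-3.9,-0.6,-5.2,0,0,1],[0.2,-4.28,-0.56,-5.7,0,0,1],[0.2,-4.65,-0.48,-6.2,0,0,1],[0.2,-5,-0.39,-6.7,0,0,1],[0.2,-5.4,-0.28,-7.2,0,0,1],[0.2,-5.7,-0.15,-7.7,0,0,1],[0.2,-5.9,-0.07,-7.9,0,0,1]]'
python3 - <<'E'
from h import *
sm=snap("side","s3.png")
cv2.imwrite("pics/c4.png",cv2.resize(sm[150:280,210:360,::-1],(675,585),interpolation=3))
P=np.array([.635,.003])
T=[]
for h in np.arange(150,166,2):
    h=np.radians(h);u=np.array([np.cos(h),np.sin(h)]);n=np.array([u[1],-u[0]]);p=P+.066*u+.03*n;T.append((*p,.157,h-np.pi/2))
rows(T)
E
```

```text
clock: 6.42
eef_pos: [0.5913, 0.061, 0.1577]
orientation: [0.685, 0.175, 0.685, -0.174]
force: [0.8, 2.2, 0.9]
gripper_width: 0.0
[0.06, 0.2, 0.1, 0.23, 0.0, -0.01]
[0.06, -0.03, -0.01, -0.1, 0.0, -0.01]
[0.06, -0.27, -0.11, -0.44, 0.0, -0.01]
[0.06, -0.5, -0.2, -0.77, 0.0, -0.01]
[0.06, -0.74, -0.28, -1.1, 0.0, -0.01]
[0.06, -0.98, -0.35, -1.44, 0.0, -0.01]
[0.06, -1.23, -0.42, -1.77, 0.0, -0.01]
[0.06, -1.48, -0.47, -2.1, 0.0, -0.01]
```

View pics/c4.png

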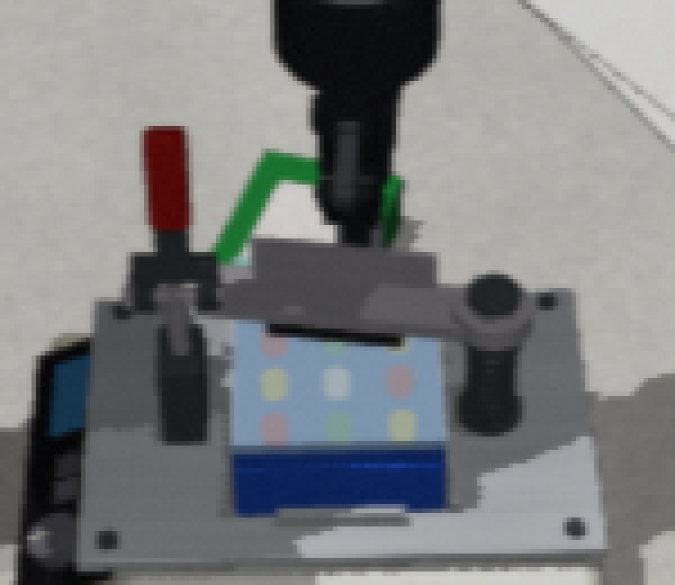

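The strap's end is now entering under the cams behind the stud, with a few degrees still to go. I'll continue slowly.

```bash
python3 -m creep '[[0,-0.15,-0.06,-0.3,0,0,1],[0,-0.27,-0.11,-0.44,0,0,1],[0,-0.38,-0.15,-0.6,0,0,1],[0,-0.5,-0.2,-0.77,0,0,1],[0,-0.6,-0.24,-0.95,0,0,1],[0,-0.7,-0.27,-1.1,0,0,1],[0,-0.8,-0.28,-1.15,0,0,1],[0,-0.8,-0.28,-1.15,0,0,1]]'; python3 -c "
from h import *
s=status.sense();p=np.array(s['eef_pos'])[:2]-[.635,.003];a=np.radians(159);u=np.array([np.cos(a),np.sin(a)]);print(p@u,p@[u[1],-u[0]]);rows([(0.635,.003,.157,np.radians(69))])"
```

```text
clock: 7.13
eef_pos: [0.5845, 0.0549, 0.1575]
orientation: [0.694, 0.133, 0.694, -0.133]
force: [0.0, 1.6, 0.5]
gripper_width: -0.0002
0.06575501851197305 0.030355141215129822
[0.05, -2.95, 6.61, -0.12, -0.0, -0.01]
```

```bash
python3 -m creep '[[0,-0.1,0,-0.05,0,0,1],[0,-0.2,0,-0.1,0,0,1],[0,-0.2,0,-0.1,0,0,1]]';python3 -m creep '[[0,-0.1,0,0,0,0,1],[0,-0.2,0,0,0,0,1],[0,-0.2,0,0,0,0,1]]'
```

```text
clock: 7.38
eef_pos: [0.5835, 0.0529, 0.1574]
orientation: [0.695, 0.13, 0.695, -0.129]
force: [-1.3, 1.7, -0.2]
gripper_width: -0.0001
clock: 7.63
eef_pos: [0.5827, 0.0513, 0.1574]
orientation: [0.695, 0.13, 0.695, -0.129]
force: [-0.9, 2.8, 0.3]
gripper_width: 0.0
```

```bash
python3 -m creep '[[0,-0.1,0,0,0,0,1],[0,-0.2,0,0,0,0,1],[0,-0.2,0,0,0,0,1]]';python3 -m creep '[[0,-0.1,0,0,0,0,1],[0,-0.2,0,0,0,0,1],[0,-0.2,0,0,0,0,1]]'
```

```text
clock: 7.88
eef_pos: [0.5823, 0.0507, 0.1575]
orientation: [0.695, 0.131, 0.695, -0.128]
force: [0.1, 6.7, 0.1]
gripper_width: 0.0001
clock: 8.13
eef_pos: [0.5821, 0.0505, 0.1576]
orientation: [0.695, 0.132, 0.695, -0.126]
force: [0.8, 7.5, -0.7]
gripper_width: -0.0003
```

The force rose from 2 to 7 N with motion stopping, so the strap is at its end stop. I'll back off, rise, and look.

```bash
python3 -m creep '[[0,0.5,0,0,0,0,1],[0,1.5,0,0,0,0,1],[0,3,0,0,0,0,1],[-3,3.5,0,0,0,0,1],[-6,3.5,0,0,0,0,1],[-9,3.5,0,0,0,0,1],[-12,3.5,0,0,0,0,1],[-15,3.5,0,0,0,0,1],[-16,3.5,0,0,0,0,1]]'
python3 - <<'E'
from h import *
im=snap("top","t4.png");sm=snap("side","s4.png")
a=cv2.resize(im[130:270,200:340,::-1],(400,400),interpolation=3);b=cv2.resize(sm[150:280,210:340,::-1],(400,400),interpolation=3)
cv2.imwrite("pics/c5.png",np.hstack([a,b]))
for t in("lever_pin","lever_grip","strap_notch","stud"):
  for n in("top","side"): print(t,n,[(np.round(x["pixel"],1),round(x["score"],2)) for x in spotter.boxes_of(t,n)[:2]])
E
```

```text
clock: 8.88
eef_pos: [0.5964, 0.0825, 0.323]
orientation: [0.698, 0.132, 0.693, -0.125]
force: [0.9, 0.5, 1.2]
gripper_width: -0.0001
lever_pin top [(array([190.5, 273.4]), 0.39)]
lever_pin side [(array([211.6, 245.6]), 0.97)]
lever_grip top []
lever_grip side [(array([202.1, 248.3]), 0.56)]
strap_notch top [(array([189.7, 273.1]), 0.81)]
strap_notch side [(array([222.1, 286.2]), 0.62)]
stud top []
stud side [(array([211.3, 246.5]), 0.82)]
```

View pics/c5.png

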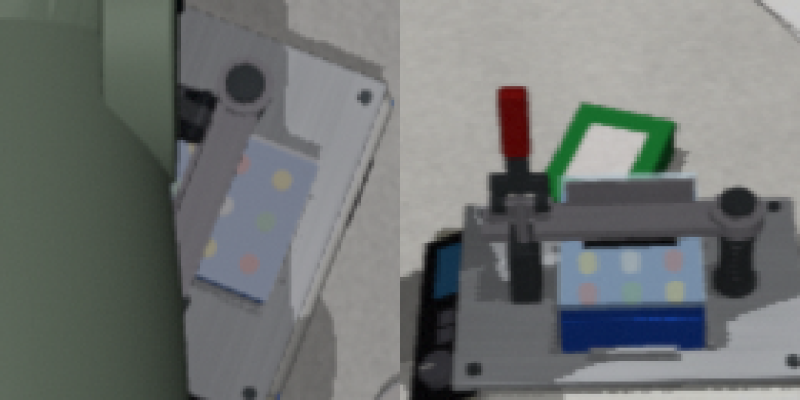

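```bash
cat > lev.py <<'E'
from h import *
pin=np.array([.495,.0565]);d=np.array([.358,.934]);H=np.radians(69)
def L(q,r=.075,c=.0125,gap=0):
    y=r*np.sin(q)-.007*np.cos(q)-c-gap;z=.1727+r*np.cos(q)+.007*np.sin(q)
    return (*(pin+d*y),z,H)
def arc(qs): rows([L(q) for q in qs])
E
python3 - <<'E'
from lev import *
rows([(*(pin-d*.047),.32,H),(*(pin-d*.047),.248,H)])
E
```

```text
[-0.39, -10.6, -8.33, -0.0, -0.03, -0.07]
[6.81, -10.66, -8.3, -0.0, -0.03, -0.07]
```

```bash
python3 -m creep '[[-0.8,-2.6,-2.1,0,0,0,1],[-0.8,-5.3,-4.1,0,0,0,1],[-0.8,-8,-6.2,0,0,0,1],[-0.8,-10.6,-8.3,0,0,0,1],[-0.8,-10.6,-8.3,0,0,0,1],[2.5,-10.6,-8.3,0,0,0,1],[5,-10.6,-8.3,0,0,0,1],[6.8,-10.6,-8.3,0,0,0,1],[6.8,-10.6,-8.3,0,0,0,1]]'
python3 - <<'E'
from lev import *
im=snap("top","t5.png");sm=snap("side","s5.png")
cv2.imwrite("pics/c6.png",cv2.resize(sm[150:280,190:340,::-1],(675,585),interpolation=3))
rows([L(0,gap=.01)]);arc(np.arange(0,1.6,.1))
E
```

```text
clock: 10.13
eef_pos: [0.476, 0.0134, 0.2445]
orientation: [0.692, 0.132, 0.698, -0.126]
force: [-1.4, -0.1, 0.2]
gripper_width: -0.0003
[0.05, 1.69, 0.02, -0.0, -0.04, -0.07]
[0.05, 2.69, 0.01, -0.0, -0.04, -0.07]
[0.03, 3.44, 0.01, -0.0, -0.04, -0.07]
[0.07, 4.2, 0.01, -0.0, -0.04, -0.07]
[0.2, 4.94, 0.01, -0.0, -0.04, -0.07]
[0.39, 5.67, 0.01, -0.0, -0.04, -0.07]
[0.66, 6.37, 0.01, -0.0, -0.04, -0.07]
[1.0, 7.04, 0.02, -0.0, -0.04, -0.07]
[1.4, 7.68, 0.02, -0.0, -0.04, -0.07]
[1.87, 8.27, 0.02, -0.0, -0.04, -0.07]
[2.39, 8.82, 0.02, -0.0, -0.04, -0.07]
[2.96, 9.3, 0.02, -0.0, -0.04, -0.07]
[3.58, 9.73, 0.03, -0.0, -0.04, -0.07]
[4.24, 10.1, 0.03, -0.0, -0.04, -0.07]
[4.93, 10.4, 0.03, -0.0, -0.04, -0.07]
[5.65, 10.62, 0.03, -0.0, -0.04, -0.07]
[6.38, 10.78, 0.04, -0.0, -0.04, -0.07]
```

View pics/c6.png

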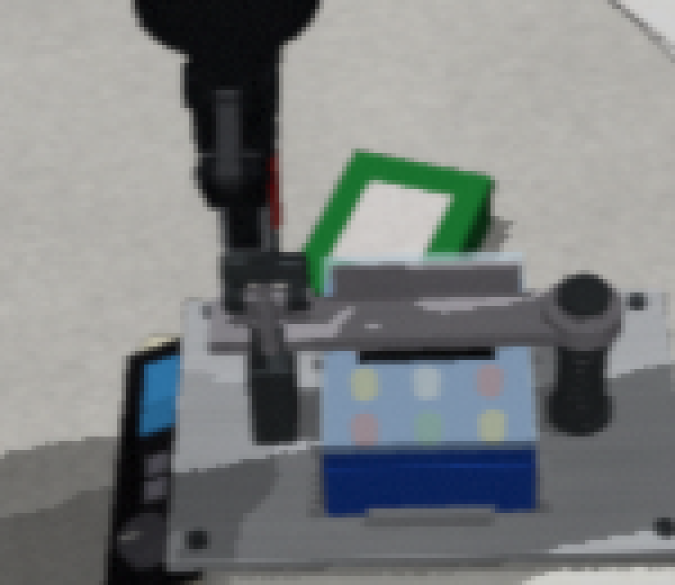

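```bash
python3 - <<'E'
from lev import *
c=lambda X:tuple((np.array(proj("side",X))-[150,190])*4.5)
p=status.sense()["eef_pos"]
print("tcp",c(p),"tcp advanced",c(np.array(p)+np.r_[d*.0275,0]),"grip model",c([*pin,.1727+.066]),"pin model",c([*pin,.1727]),"seen grip",((202.1-150)*4.5,(248.2-190)*4.5))
# grip seen: top pixel col
for n,px in(("side",(202.1,248.2)),("side",(202,248))):print(atz(n,px,.2387))
m=cv2.imread("pics/top0.png").astype(int);k=(m[:,:,2]>140)&(m[:,:,1]<60);k[:,:200]=0;k[:,300:]=0
print("top red",np.argwhere(k).mean(0),atz("top",np.argwhere(k).mean(0),.26))
m=cv2.imread("pics/side0.png").astype(int);k=(m[:,:,2]>90)&(m[:,:,1]<50)&(m[:,:,0]<50);k[:,:225]=0;k[:,270:]=0;k[230:]=0
a=np.argwhere(k);print("side red",a.mean(0),a.min(0),a.max(0),atz("side",a.mean(0),.2387))
E
```

```text
tcp (np.float64(235.08584032164688), np.float64(248.26236100524397)) tcp advanced (np.float64(193.74972243496006), np.float64(250.40280328291115)) grip model (np.float64(182.01298173192333), np.float64(253.521255727717)) pin model (np.float64(288.6659949534906), np.float64(262.5358231079711)) seen grip (234.45, 261.9)
[0.4867563  0.02137716 0.2387    ]
[0.48648856 0.02181478 0.2387    ]
top red [nan nan] [nan nan nan]
side red [184.10714286 244.76785714] [179 242] [200 250] [0.49860038 0.07680199 0.2387    ]<stdin>:8: RuntimeWarning: Mean of empty slice.
  ret = um.true_divide(
```

The finger lines up with the grip to within about 2 mm (model, picture and projection agree). Now I push the lever slowly.

```bash
python3 -m creep '[[0,0.8,0.1,0,0,0,1],[0,1.6,0.2,0,0,0,1],[0,2.2,0.2,0,0,0,1],[0,2.7,0.2,0,0,0,1],[0,3.1,0.2,0,0,0,1],[0,3.4,0.2,0,0,0,1],[0.05,3.8,0.2,0,0,0,1],[0.07,4.2,0.2,0,0,0,1],[0.13,4.6,0.2,0,0,0,1],[0.2,4.95,0.2,0,0,0,1],[0.3,5.3,0.2,0,0,0,1],[0.4,5.7,0.2,0,0,0,1]]'
python3 - <<'E'
from lev import *
sm=snap("side","s6.png")
cv2.imwrite("pics/c7.png",cv2.resize(sm[150:280,190:340,::-1],(540,468),interpolation=3))
arc(np.arange(.4,1.6,.1))
E
```

```text
clock: 11.23
eef_pos: [0.5006, 0.0659, 0.2444]
orientation: [0.694, 0.132, 0.696, -0.126]
force: [-0.1, -2.3, 0.0]
gripper_width: -0.0001
[-0.04, -0.11, -0.19, 0.0, -0.04, -0.07]
[0.23, 0.59, -0.19, 0.0, -0.04, -0.07]
[0.57, 1.26, -0.18, 0.0, -0.04, -0.07]
[0.97, 1.9, -0.18, 0.0, -0.04, -0.07]
[1.44, 2.49, -0.18, 0.0, -0.04, -0.07]
[1.96, 3.03, -0.18, 0.0, -0.04, -0.07]
[2.53, 3.52, -0.18, 0.0, -0.04, -0.07]
[3.15, 3.95, -0.17, 0.0, -0.04, -0.07]
[3.81, 4.32, -0.17, 0.0, -0.04, -0.07]
[4.5, 4.61, -0.17, 0.0, -0.04, -0.07]
[5.22, 4.84, -0.16, 0.0, -0.04, -0.07]
[5.96, 5.0, -0.16, 0.0, -0.04, -0.07]
[6.71, 5.08, -0.16, 0.0, -0.04, -0.07]
```

View pics/c7.png

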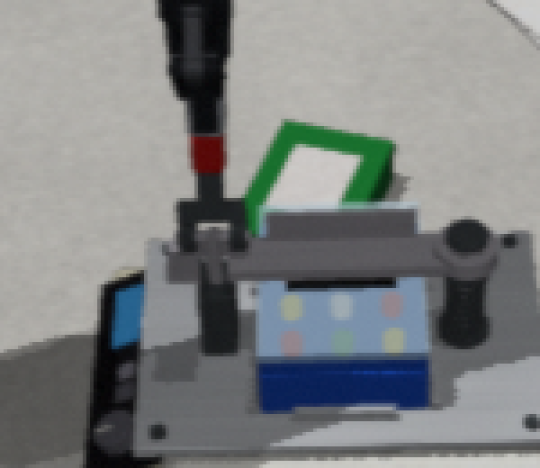

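The grip at (208,155) is tilting away, with the finger centred on it and the strap still home. I'll continue the arc to the bottom.

```bash
python3 -m creep '[[0.1,0.3,0,0,0,0,1],[0.25,0.6,0,0,0,0,1],[0.4,0.95,0,0,0,0,1],[0.57,1.3,0,0,0,0,1],[0.77,1.6,0,0,0,0,1],[0.97,1.9,0,0,0,0,1],[1.2,2.2,0,0,0,0,1],[1.44,2.5,0,0,0,0,1],[1.7,2.76,0,0,0,0,1],[1.96,3.03,0,0,0,0,1],[2.25,3.28,0,0,0,0,1],[2.53,3.52,0,0,0,0,1],[2.84,3.74,0,0,0,0,1],[3.15,3.95,0,0,0,0,1],[3.48,4.14,0,0,0,0,1],[3.81,4.32,0,0,0,0,1],[4.15,4.47,0,0,0,0,1],[4.5,4.61,0,0,0,0,1],[4.86,4.73,0,0,0,0,1],[5.2,4.84,0,0,0,0,1]]'
python3 - <<'E'
from lev import *
arc([1.35,1.4,1.45,1.5,1.55])
E
```

```text
clock: 12.95
eef_pos: [0.5187, 0.113, 0.1926]
orientation: [0.695, 0.132, 0.696, -0.125]
force: [0.5, 1.9, 5.7]
gripper_width: 0.0003
[-0.34, -0.2, -0.19, 0.01, -0.04, -0.09]
[0.02, -0.1, -0.19, 0.01, -0.04, -0.09]
[0.39, -0.01, -0.19, 0.01, -0.04, -0.09]
[0.76, 0.05, -0.19, 0.01, -0.04, -0.09]
[1.13, 0.1, -0.18, 0.01, -0.04, -0.09]
```

```bash
python3 -m creep '[[0.2,0,0,0,0,0,1],[0.4,0,0,0,0,0,1],[0.6,0,0,0,0,0,1],[0.6,0,0,0,0,0,1]]'; python3 -m creep '[[0.1,0,0,0,0,0,1],[0.2,0,0,0,0,0,1],[0.2,0,0,0,0,0,1]]'; python3 -m creep '[[0.1,0,0,0,0,0,1],[0.2,0,0,0,0,0,1],[0.2,0,0,0,0,0,1]]'
```

```text
clock: 13.28
eef_pos: [0.5187, 0.1131, 0.1862]
orientation: [0.694, 0.132, 0.696, -0.125]
force: [0.7, 1.1, 0.8]
gripper_width: -0.0003
clock: 13.53
eef_pos: [0.5188, 0.1133, 0.1844]
orientation: [0.695, 0.133, 0.696, -0.125]
force: [0.6, 2.3, 5.7]
gripper_width: 0.0004
clock: 13.78
eef_pos: [0.519, 0.1134, 0.1839]
orientation: [0.695, 0.133, 0.696, -0.125]
force: [-4.2, 0.9, 14.6]
gripper_width: -0.0001
```

The end stop is reached: force jumps to 15 N at z 0.184, where 0.185 was expected. I'll rise straight up, then move back clear and check.

```bash
python3 -m creep '[[0.1,0,0,0,0,0,1],[0.1,0,0,0,0,0,1],[-1,0,0,0,0,0,1],[-3,0,0,0,0,0,1],[-6,0,0,0,0,0,1],[-9,0,0,0,0,0,1],[-12,0,0,0,0,0,1],[-12,4,-1,0,0,0,1],[-12,8,-3,0,0,0,1],[-12,12,-5,0,0,0,1],[-12,16,-8,0,0,0,1],[-12,20,-12,0,0,0,1],[-12,24,-15,0,0,0,1],[-12,28,-18,0,0,0,1],[-12,30,-20,0,0,0,1],[-12,32,-21,0,0,0,1],[-12,32,-21,0,0,0,1],[-12,32,-21,0,0,0,1]]'
python3 - <<'E'
from lev import *
im=snap("top","t7.png");sm=snap("side","s7.png")
a=cv2.resize(im[115:295,150:330,::-1],(400,400),interpolation=3);b=cv2.resize(sm[150:280,210:340,::-1],(400,400),interpolation=3)
cv2.imwrite("pics/c8.png",np.hstack([a,b]))
for t,z in(("rack",.138),("slidebox",.037),("reagent",.115),("dish",.016)):
    m=spotter.trace(t,"top")
    if m:
        r=cv2.minAreaRect(np.argwhere(m[0]["mask"]).astype(np.float32)); print(t,m[0]["score"],atz("top",r[0],z))
    print(spotter.boxes_of(t,"top")[:1])
for q in(1.4,1.5):print(proj("side",[*(pin+d*.092*np.sin(q)),.1727+.092*np.cos(q)]),proj("top",[*(pin+d*.092*np.sin(q)),.1727+.092*np.cos(q)]))
E
```

```text
clock: 15.28
eef_pos: [0.4354, 0.488, 0.3062]
orientation: [0.695, 0.13, 0.696, -0.124]
force: [0.6, -0.7, -1.4]
gripper_width: -0.0
rack 0.75 [0.56474646 0.02900835 0.138     ]
[{'pixel': [199.8, 279.1], 'score': 0.65}]
slidebox 0.64 [0.61896466 0.22067115 0.037     ]
[{'pixel': [177.3, 180.4], 'score': 0.83}]
reagent 0.65 [ 0.5337136  -0.19293048  0.115     ]
[{'pixel': [214.9, 387.3], 'score': 0.72}]
dish 0.77 [ 0.40313157 -0.13726011  0.016     ]
[{'pixel': [283.2, 350.8], 'score': 0.63}]
(np.float64(181.15751161096185), np.float64(249.13738640341245)) (np.float64(215.44444791482488), np.float64(207.21817627011464))
(np.float64(183.99638792329384), np.float64(249.39958846680483)) (np.float64(215.56470770037717), np.float64(207.2412055017936))
```

View pics/c8.png

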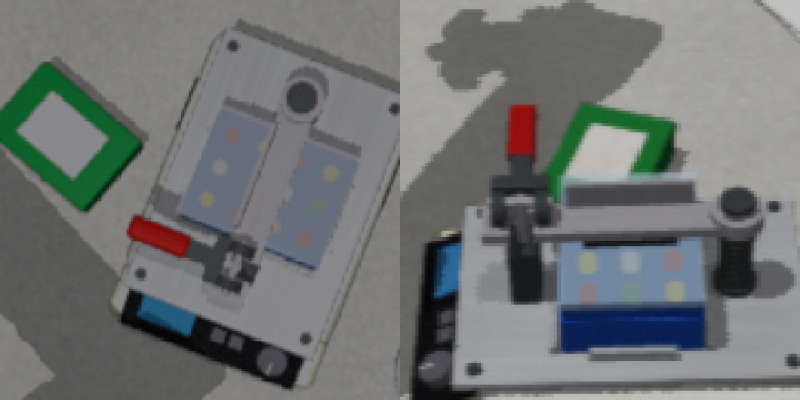

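The lever lies level to the left: its end is at side row 184, and the model gives 184.0 at 1.5 rad. The strap is on the stud and the pad is on the rack. The rack, slide box and dish are within about 2 mm of where they started.

```bash
python3 -c "
from station import ticket
print(ticket.job_done())"
```

```text
the job is handed in; nothing more can be done
None
```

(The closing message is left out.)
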